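# Slide the multimeter casing through the gap onto the green mat

## Task

Line the blue multimeter casing up and push it lengthwise along the bench, through the narrow gap between the red toolbox and the steel parts bowl, until all of it lies on the green mat on the other side. Only push it with the fingers: do not pick it up or tip it, and leave the heat sink, the screwdriver and the jar alone. Finish with the robot clear of everything.

Things in the scene. Friction and masses are not known exactly. Their poses are not given: they have to be found in the camera images.
- casing: Loose blue plastic multimeter casing lying face up on the bench, 130 mm (its x) by 76 mm (its y) by 34 mm high, vertical sides, plan corners rounded to 10 mm radius, a low round dial 3 mm higher on top; about 0.25 to 0.5 kg. Origin at the centre of its underside, z up. It starts on or about the cardboard sheet, somewhat off the line through the gap and turned by up to 0.3 rad from it; either end may lead through the gap.
- corner_fl (a point): Point on the casing's underside near its +x +y rounded corner: 62 mm, 35 mm from the casing's origin along its x and y.
- corner_fr (a point): The same at its +x -y corner (62, -35 mm).
- corner_bl (a point): The same at its -x +y corner (-62, 35 mm).
- corner_br (a point): The same at its -x -y corner (-62, -35 mm).
- gap (a point): Middle of the gap, on the bench, halfway between the toolbox's flat near side and the nearest point of the bowl. The gap is 83 mm wide. Its y axis runs along the passage (the way the casing must travel, towards +y or -y depending on the side where the green mat lies); its x axis points across it, square to the toolbox's side. The toolbox's face is the plane x = 41.5 mm, reaching 100 mm either way along y; the bowl touches x = -41.5 mm at y = 0.
- toolbox: Flat red steel toolbox with twin latches and a carrying handle on its far side; 120 mm (x) by 200 mm (y) by 50 mm high; so heavy that it does not move (fixed). Origin at the centre of its underside, same axes as the gap; its near (-x) side is one wall of the gap.
- bowl: Round stainless steel parts bowl, outer radius 58 mm, straight sided, 34 mm high, with brass screws in it; held to the steel bench by its magnet (fixed). Origin at the centre of its underside.
- green_mat: Green mat on the bench, 170 mm (its x, which runs along the passage) by 124 mm (its y), centred on the line through the gap and 190 mm from the middle of the gap, on the side opposite to the casing. Under 1 mm thick, it offers no step. Origin at its centre, on the bench.
- card: Brown cardboard sheet of the same size as the green mat, also flat and without a step, the same distance from the gap on the other side; the casing starts on it. Origin at its centre.
- heat_sink: Loose finned aluminium heat sink, 40 x 40 x 25 mm, on the right of the bowl as the robot sees it; leave alone. Origin at the centre of its underside.
- screwdriver: Loose screwdriver with a black handle, 200 mm long, lying on the bench on the robot's left; leave alone. Origin near its middle, x along its shaft.
- jar: Loose glass jar with a yellow cap, 60 mm across, 60 mm high, standing on the robot's right; leave alone. Origin at the centre of its underside.
Things that resemble listed ones, but are neither listed nor needed, are in the scene too. Of the things that look like the casing, take the one that is farthest to the robot's right at the start.

How it is judged:
On the way, in this order (a step that is already met when the one before it is completed fails the run):
1. the casing is between the toolbox and the bowl, lengthwise, flat on the bench (y of casing in the frame of gap between -0.04 and 0.04 m and x of casing in the frame of gap between -0.015 and 0.015 m and angle between the x axis of casing and the y axis of gap, either way round below 0.2 rad and height (world z) of casing below 0.006 m), for 0.05 s.
2. the whole casing lies on the green mat (x of corner_fl in the frame of green_mat between -0.085 and 0.085 m and y of corner_fl in the frame of green_mat between -0.062 and 0.062 m and x of corner_fr in the frame of green_mat between -0.085 and 0.085 m and y of corner_fr in the frame of green_mat between -0.062 and 0.062 m and x of corner_bl in the frame of green_mat between -0.085 and 0.085 m and y of corner_bl in the frame of green_mat between -0.062 and 0.062 m and x of corner_br in the frame of green_mat between -0.085 and 0.085 m and y of corner_br in the frame of green_mat between -0.062 and 0.062 m and height (world z) of casing below 0.006 m and angle between casing's own z axis and vertical below 0.1 rad), for 0.2 s.
At the end, for the whole second after the job is handed in: The whole casing lies flat on the green mat (each corner point within the mat's outline, a few mm of overhang allowed) and is at rest (all of step 2 and linear speed of casing below 0.01 m/s and angular speed of casing below 0.1 rad/s); the robot touches nothing.
It fails at once if the casing is lifted off the bench (height (world z) of casing above 0.012 m).
It fails at once if the casing is tipped (angle between casing's own z axis and vertical above 0.2 rad).
It fails at once if the heat sink is disturbed (moved more than 20 mm) (distance of heat_sink from where it was at the start of the episode above 0.02 m).
It fails at once if the screwdriver is disturbed (moved more than 20 mm) (distance of screwdriver from where it was at the start of the episode above 0.02 m).
It fails at once if the jar is disturbed (moved more than 20 mm) (distance of jar from where it was at the start of the episode above 0.02 m).
It also fails if it takes over 64 s, if anything falls off the work surface, if the arm or the gripper's body presses on something with over 40 N, if the wrist force passes 120 N, or if a joint passes its speed limit or range.

## Robot

A 6-joint arm with a two-finger parallel gripper is mounted at the origin on the work surface. World frame = base frame: x ahead of the robot, y to its left, z up, the work surface at z = 0. Lengths are in m, angles in rad, forces in N, time in s.
With the tool pointing down it reaches from about 0.275 to 0.75 m from the base axis. Payload 10.2 kg.
Tool frame: the origin (TCP) lies between the finger pads; the fingertips stand 19 mm ahead of it and the grasp point (between the pads) is the TCP; z points along the fingers, x is the direction in which the jaws open and shut, and the axes are right-handed (so a half turn about z gives the same grasp; the last joint's range is limited). The gripper opens to 88 mm and grips with 3 to 60 N. Pads are 18 mm wide; open, the fingers measure 123 mm over their backs; the gripper's body (75 mm by 187 mm) begins 45 mm behind the grasp point.
Start: joints at [1.072, 0.313, 1.498, -0, 1.331, -0.223], TCP at [0.143, 0.505, 0.231] pointing down, gripper open.
Joint ranges: [-2.94, 2.94], [-0.97, 2.17], [0.19, 2.56], [-1.23, 4.37], [0.02, 3.11], [-2.88, 2.88]. Speed limits (rad/s): [2.39, 2.39, 3.01, 3.14, 3.14, 3.14].

## Interface

Orientations are given as [roll, pitch, yaw] about the fixed x, y, z axes, in that order (R = Rz(yaw) Ry(pitch) Rx(roll)).
In Python, from plant import telemetry, imaging, manip gives the robot as it stands.
- The arm moves only by the tool drive_tool, never from a script. Its argument "rows" is one flat list of numbers, 5 for each row, row after row: the closure, from -1 (fully open) to 1 (shut), then the shift along the tool's x, y, z in m, then the turn about the tool's z in rad. In form: [grip, tx, ty, tz, yaw, grip, tx, ty, tz, yaw, ...]. A call has exactly 8 rows; each row is the pose to reach, as a shift and turn from the pose measured when the call began, along the tool's axes at that moment; what a row does not reach only later rows make up. A row lasts 1/10 s, in which the tool goes at most 50 mm and 8.59 degrees, less where a joint would pass 70% of its speed; a pose out of reach is approached as far as the arm can. A call with a gripper value outside its range is refused whole. The fingers move at their own pace and stop on an object; the grip force is fixed at half the most. Time passes only in rows, so rows that repeat a pose let the fingers close, or fill a call up. It gives the time, the measured TCP pose, the force and the opening at its end, in the units of the state.
- telemetry.observe(): the state, without advancing time (a new reading comes with each control period).
- imaging.read_camera(name): name is "scene" or "side" or "wrist"; returns a dict with "frame" (420x560x3 uint8, red, green, blue), "fx", "fy", "cx", "cy" (pixels), "R" (3x3) and "t" (3): a world point X has camera coordinates R X + t; the wrist camera has in their place "T_tool_cam" (4x4, takes a point from camera to tool coordinates, whose origin is the TCP and whose axes are the tool frame's). Camera axes: x right, y down, z forward; pixel columns grow to the right and rows downward; lengths in m; the calibration is good to about 2 mm. A picture is of the moment at which its call begins: read the wrist's pose just before it. There is no depth.
- manip.sign_off(): hands the job in, once; it reports no verdict.
The state is a dict: "clock": time; "joint_positions": joint angles; "qd": joint speeds; "tau": joint torques, N m; "eef_pos": TCP position; "tcp_rot": TCP orientation; "contact_force": force on the tool from outside, world axes, zero at the start; "moment": the same for the moment, N m; "width": finger opening in m.
Only numpy, scipy, OpenCV 4.12 (cv2) and the standard library are available. Lean on these libraries where they do the work, as an engineer would, in place of code of your own. Each camera call takes 0.05 s, during which the arm holds its last target.

## Working session

There is one attempt and no reset: what is moved stays moved. The work goes in short steps, Python scripts to look and compute and a tool call to move; the robot and the scene stay as the last step left them, time stands still between calls to the robot, and variables do not carry over. Pictures are saved under pics/ and viewed, and the job is handed in when it is done.

Besides the shell and the picture viewer there is one more tool, called as a command line: name --argument value ..., lists and objects as JSON in quotes. drive_tool: Moves the arm, as the interface text tells. Its arguments: {"type":"object","properties":{"rows":{"type":"array"}},"required":["rows"]}

```bash
mkdir -p pics; ls; python3 - <<'E'
from plant import telemetry, imaging
import cv2
print(telemetry.observe())
for n in ("scene","side","wrist"):
    c=imaging.read_camera(n); cv2.imwrite(f"pics/{n}0.png",c["frame"][:,:,::-1])
    print(n,{k:v for k,v in c.items() if k!="frame"})
E
```

```text
pics
{'clock': 0.0, 'joint_positions': array([ 1.07160383e+00,  3.13455418e-01,  1.49843884e+00,  8.63462069e-06,
        1.33104021e+00, -2.23405735e-01]), 'qd': array([-1.04415088e-03,  6.23520709e-04,  3.76193335e-04,  4.99400506e-05,
       -1.45408724e-03, -2.01812602e-04]), 'tau': array([-6.85979812e-04, -4.02209938e+01, -2.52277297e+01,  6.93735341e-02,
        3.52174847e-02, -8.75867545e-05]), 'eef_pos': array([0.14284105, 0.504917  , 0.23075766]), 'tcp_rot': array([-3.14128720e+00,  1.30661133e-03,  1.29500770e+00]), 'contact_force': array([ 0.63148417,  1.0117485 , -0.84104685]), 'moment': array([-0.01543574, -0.02221877, -0.02179392]), 'width': 0.08810459894241145}
scene {'fx': 383.75733063384814, 'fy': 383.75733063384814, 'cx': 275.6204716762701, 'cy': 209.29988243427576, 'R': array([[-0.35069234,  0.93639298,  0.01353024],
       [ 0.63595478,  0.24872988, -0.73054429],
       [-0.68744192, -0.24759167, -0.68273126]]), 't': array([ 0.19580949, -0.31270909,  1.40450511])}
side {'fx': 473.51614519975453, 'fy': 473.51614519975453, 'cx': 273.14832326845186, 'cy': 199.51747990304918, 'R': array([[ 0.99794997, -0.06131351, -0.01834435],
       [-0.04647835, -0.49729106, -0.86633791],
       [ 0.04399574,  0.8654145 , -0.49912135]]), 't': array([-0.5283469 ,  0.06126263,  1.30406745])}
wrist {'fx': 346.4476641285227, 'fy': 346.4476641285227, 'cx': 276.8418225903121, 'cy': 209.30152224235758, 'T_tool_cam': array([[ 9.99999149e-01,  9.92907142e-04, -8.46816095e-04,
         3.02221304e-04],
       [-6.83289275e-04,  9.51239152e-01,  3.08453577e-01,
        -8.02092428e-02],
       [ 1.11179038e-03, -3.08452736e-01,  9.51239020e-01,
        -1.53862244e-01],
       [ 0.00000000e+00,  0.00000000e+00,  0.00000000e+00,
         1.00000000e+00]])}
```

View pics/scene0.png

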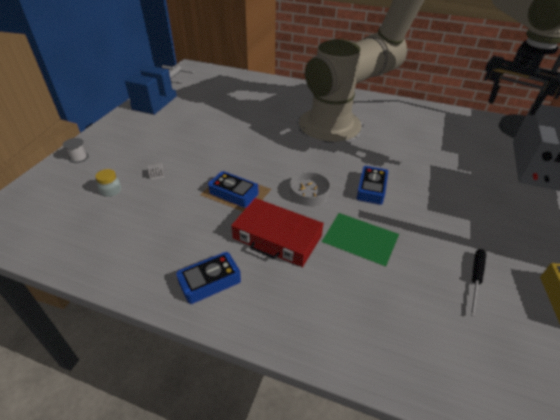

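View pics/side0.png

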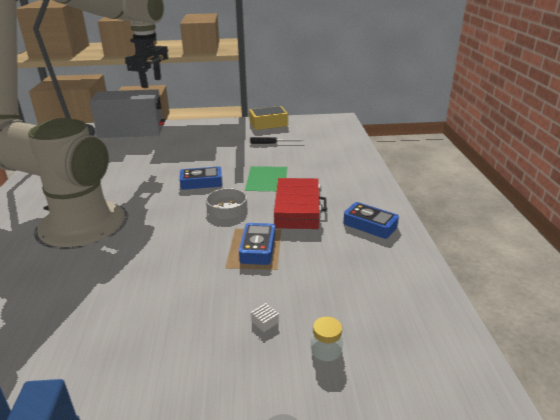

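View pics/wrist0.png

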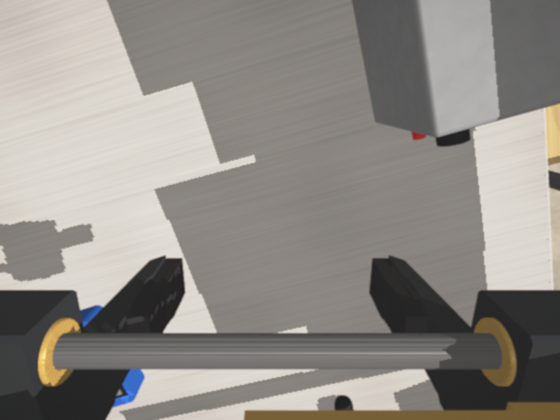

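The casing is on the card at scene pixel (233,188) and side pixel (257,243). The bowl is at side (228,206), the toolbox at (298,202) and the mat at (267,178). The casing has to travel towards +y. I'll measure these now.

```bash
cat > h.py <<'E'
import numpy as np, cv2
from plant import telemetry, imaging
def ray(c,uv,z):
    uv=np.atleast_2d(np.asarray(uv,float))
    d=np.c_[(uv[:,0]-c["cx"])/c["fx"],(uv[:,1]-c["cy"])/c["fy"],np.ones(len(uv))]@c["R"]
    o=-c["R"].T@c["t"]
    s=(z-o[2])/d[:,2]
    return (o+d*s[:,None])[:,:2]
def blob(m,near=None):
    cs,_=cv2.findContours(m.astype(np.uint8),cv2.RETR_EXTERNAL,cv2.CHAIN_APPROX_NONE)
    cs=[k for k in cs if cv2.contourArea(k)>60]
    if near is not None: return min(cs,key=lambda k:np.linalg.norm(k[:,0].mean(0)-near))
    return max(cs,key=cv2.contourArea)
def rect(P):
    (c,s,a)=cv2.minAreaRect((P*1000).astype(np.float32)); return np.round(c,1),np.round(s,1),round(a,2)
E
python3 - <<'E'
from h import *
near={"scene":(233,188),"side":(257,243)}
for n in ("scene","side"):
    c=imaging.read_camera(n); f=c["frame"]; h=cv2.cvtColor(f,cv2.COLOR_RGB2HSV)
    H,S,V=cv2.split(h)
    g=blob((H>45)&(H<80)&(S>120)); print(n,"mat",rect(ray(c,g[:,0],0)))
    r=blob(((H<6)|(H>174))&(S>150)); 
    rr=cv2.approxPolyDP(cv2.convexHull(r),3,True)[:,0]; print(" red",rr.tolist(),np.round(ray(c,rr,.05)*1000).tolist(),np.round(ray(c,rr,.0)*1000).tolist())
    b=cv2.morphologyEx(((H>105)&(H<130)&(S>140)&(V>50)).astype(np.uint8),cv2.MORPH_CLOSE,np.ones((5,5)))
    k=blob(b,near[n]); hu=cv2.convexHull(k); ap=cv2.approxPolyDP(hu,2,True)[:,0]
    print(" blue",ap.tolist()); print(np.round(ray(c,ap,.034)*1000).tolist())
    x0,y0,w,hh=cv2.boundingRect(k); x0-=75;y0-=75
    cv2.imwrite(f"pics/{n}crop.png",cv2.resize(f[y0:y0+170,x0:x0+200,::-1],None,fx=4,fy=3.5,interpolation=cv2.INTER_CUBIC)); print("crop",x0,y0)
E
```

```text
scene mat (array([520.2, 219.7]), array([164.7, 116.1]), 82.64)
 red [[232, 224], [259, 199], [322, 225], [319, 238], [301, 265], [235, 238]] [[640.0, -86.0], [529.0, -59.0], [562.0, 124.0], [607.0, 129.0], [701.0, 114.0], [680.0, -59.0]] [[596.0, -110.0], [477.0, -81.0], [513.0, 115.0], [561.0, 120.0], [662.0, 104.0], [639.0, -81.0]]
 blue [[257, 192], [244, 206], [212, 193], [209, 182], [224, 172], [256, 184]]
[[487.0, -82.0], [553.0, -93.0], [537.0, -196.0], [497.0, -227.0], [439.0, -208.0], [456.0, -98.0]]
crop 134 97Traceback (most recent call last):
  File "<stdin>", line 6, in <module>
  File "h.py", line 13, in blob
    return max(cs,key=cv2.contourArea)
ValueError: max() iterable argument is empty
```

```bash
python3 - <<'E'
from h import *
n="side"
c=imaging.read_camera(n); f=c["frame"]; h=cv2.cvtColor(f,cv2.COLOR_RGB2HSV)
print(h[178,267],h[178,258])
H,S,V=cv2.split(h)
g=blob((H>45)&(H<85)&(S>90),(267,178)); print(n,"mat",rect(ray(c,g[:,0],0)))
g=cv2.approxPolyDP(cv2.convexHull(g),2,True)[:,0];print(g.tolist(),np.round(ray(c,g,0)*1000).tolist())
r=blob(((H<6)|(H>174))&(S>150)&(np.arange(560)>200)); 
rr=cv2.approxPolyDP(cv2.convexHull(r),2,True)[:,0]; print(" red",rr.tolist(),np.round(ray(c,rr,.05)*1000).tolist(),np.round(ray(c,rr,.0)*1000).tolist())
b=cv2.morphologyEx(((H>105)&(H<130)&(S>140)&(V>50)).astype(np.uint8),cv2.MORPH_CLOSE,np.ones((5,5)))
k=blob(b,(257,243)); hu=cv2.convexHull(k); ap=cv2.approxPolyDP(hu,1.5,True)[:,0]
print(" blue",ap.tolist()); print(np.round(ray(c,ap,.034)*1000).tolist(),np.round(ray(c,ap,.0)*1000).tolist())
cv2.imwrite("pics/sidecrop.png",cv2.resize(f[145:285,180:340,::-1],None,fx=5,fy=4.2,interpolation=cv2.INTER_CUBIC)[:590])
E
```

```text
[ 66 112 161] [ 66 110 163]
side mat (array([521.3, 212.8]), array([162.5, 118.4]), 82.52)
[[286, 168], [285, 176], [274, 190], [246, 189], [251, 167]] [[589.0, 278.0], [581.0, 221.0], [540.0, 131.0], [455.0, 145.0], [474.0, 297.0]]
 red [[279, 178], [317, 180], [317, 227], [276, 226], [274, 211]] [[555.0, 112.0], [664.0, 89.0], [629.0, -159.0], [529.0, -146.0], [528.0, -74.0]] [[561.0, 209.0], [679.0, 183.0], [641.0, -84.0], [533.0, -69.0], [532.0, 8.0]]
 blue [[273, 228], [269, 262], [241, 262], [240, 250]]
[[522.0, -130.0], [504.0, -269.0], [440.0, -263.0], [438.0, -217.0]] [[524.0, -78.0], [506.0, -224.0], [439.0, -219.0], [436.0, -170.0]]
```

View pics/sidecrop.png

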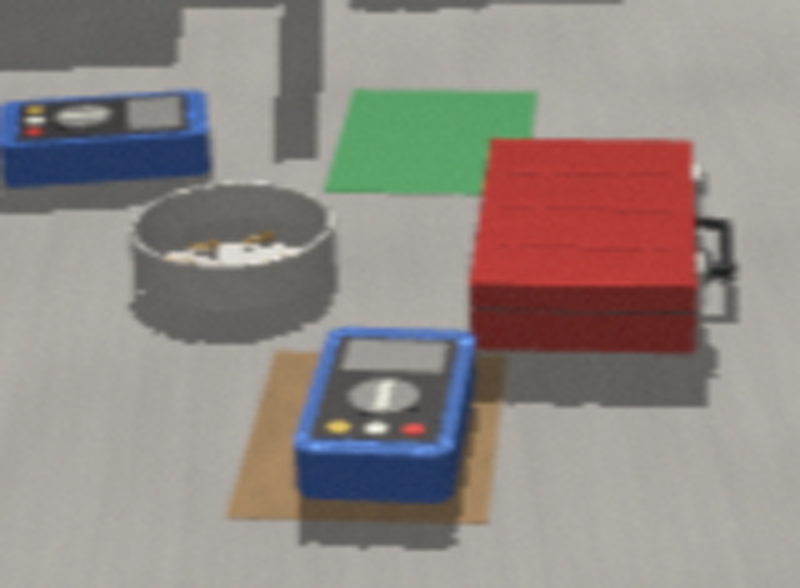

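View pics/scenecrop.png

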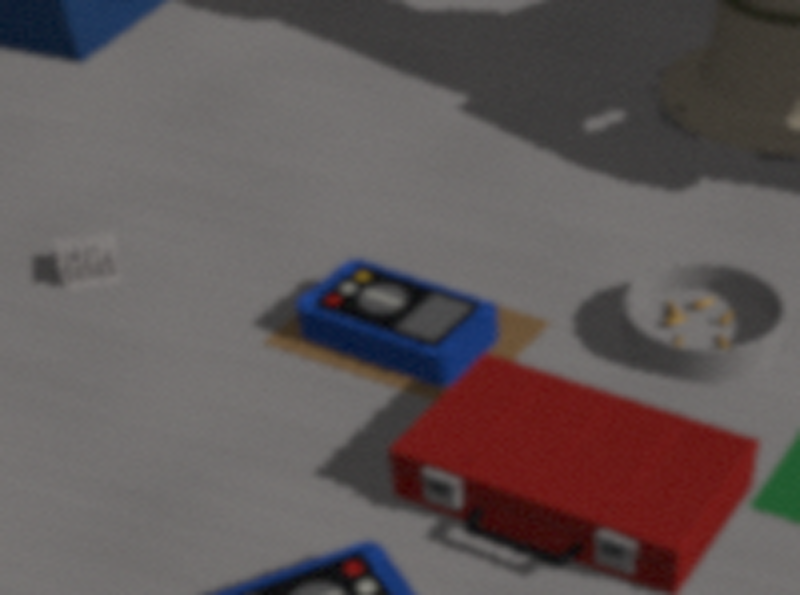

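```bash
cat >> h.py <<'E'
from scipy.spatial.transform import Rotation as Ro
def rel(x,y,z,yaw):
    s=telemetry.observe(); R=Ro.from_euler('xyz',s["tcp_rot"]).as_matrix()
    d=R.T@(np.array([x,y,z])-s["eef_pos"]); w=-(yaw-s["tcp_rot"][2]); w=(w+np.pi)%(2*np.pi)-np.pi
    print("shift",np.round(d,4),"turn",round(w,4),"| pos",np.round(s["eef_pos"],4),"rot",np.round(s["tcp_rot"],4),"t",round(s["clock"],2),"F",np.round(s["contact_force"],1),"w",round(s["width"],4))
def wcam(name=None):
    s=telemetry.observe(); c=imaging.read_camera("wrist")
    T=np.eye(4);T[:3,:3]=Ro.from_euler('xyz',s["tcp_rot"]).as_matrix();T[:3,3]=s["eef_pos"]
    M=np.linalg.inv(T@c["T_tool_cam"]); c["R"]=M[:3,:3];c["t"]=M[:3,3]
    if name: cv2.imwrite(name,c["frame"][:,:,::-1]); np.savez(name[:-4],**{k:c[k] for k in c})
    return c
E
python3 -c "
from h import *
rel(.49,0,.26,-.149)"
```

```text
shift [-0.3915  0.4715 -0.0288] turn 1.4439 | pos [0.1429 0.5051 0.2311] rot [-3.1415e+00  4.0000e-04  1.2949e+00] t 0.3 F [0.  0.1 0.2] w 0.0882
```

drive_tool --rows '[0.3,-0.39,0.47,-0.03,1.44,0.3,-0.39,0.47,-0.03,1.44,0.3,-0.39,0.47,-0.03,1.44,0.3,-0.39,0.47,-0.03,1.44,0.3,-0.39,0.47,-0.03,1.44,0.3,-0.39,0.47,-0.03,1.44,0.3,-0.39,0.47,-0.03,1.44,0.3,-0.39,0.47,-0.03,1.44]'

```text
clock: 1.1
eef_pos: [0.37, 0.1741, 0.2512]
tcp_rot: [3.141, -0.001, 0.089]
contact_force: [0.9, 1.2, 1.2]
width: 0.031
```

```bash
python3 -c "
from h import *
rel(.49,0,.26,-.149)"
```

```text
shift [ 0.1041  0.184  -0.0087] turn 0.2378 | pos [0.37   0.1741 0.2512] rot [ 3.1414e+00 -5.0000e-04  8.8800e-02] t 1.1 F [0.9 1.2 1.2] w 0.031
```

drive_tool --rows '[0.3,0.1,0.184,-0.009,0.238,0.3,0.104,0.184,-0.009,0.238,0.3,0.104,0.184,-0.009,0.238,0.3,0.104,0.184,-0.009,0.238,0.3,0.104,0.184,-0.009,0.238,0.3,0.104,0.184,-0.009,0.238,0.3,0.104,0.184,-0.009,0.238,0.3,0.104,0.184,-0.009,0.238]'

```text
clock: 1.9
eef_pos: [0.4892, 0.0014, 0.2605]
tcp_rot: [-3.141, -0.001, -0.147]
contact_force: [-0.8, 0.5, -0.6]
width: 0.0309
```

```bash
python3 -c "
from h import *
rel(.49,0,.26,-.149); wcam('pics/w1.png')"
```

```text
shift [0.001  0.0013 0.0005] turn 0.0016 | pos [0.4892 0.0014 0.2605] rot [-3.1414e+00 -6.0000e-04 -1.4740e-01] t 1.9 F [-0.8  0.5 -0.6] w 0.0309
```

View pics/w1.png

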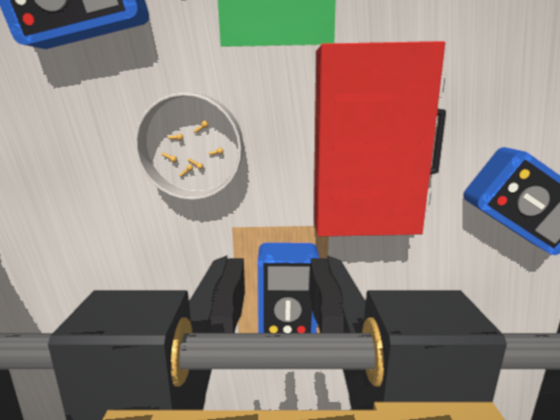

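The wrist view shows the gap well: bowl rim around (190,145), toolbox left face at column ~317, mat edge at row 45, casing front at (288,245).

```bash
python3 - <<'E'
from h import *
c=dict(np.load('pics/w1.npz')); f=c["frame"]; H,S,V=cv2.split(cv2.cvtColor(f,cv2.COLOR_RGB2HSV))
red=((H<6)|(H>174))&(S>150)
for r in range(60,230,20):
    x=np.where(red[r])[0]; x=x[(x>300)&(x<460)]; print(r,x.min(),x.max(),V[r,x.min():x.min()+10].tolist())
k=blob(red&(V>150)); q=cv2.approxPolyDP(cv2.convexHull(k),3,True)[:,0]; print(q.tolist(),np.round(ray(c,q,.05)*1000,1).tolist()); print(rect(ray(c,k[:,0],.05)))
g=blob((H>45)&(H<85)&(S>90)); q=cv2.approxPolyDP(cv2.convexHull(g),2,True)[:,0];print('mat',q.tolist(),np.round(ray(c,q,0)*1000,1).tolist())
bt=blob((H>8)&(H<20)&(S>80)&(np.arange(420)[:,None]>200)&(np.arange(420)[:,None]<340));q=cv2.approxPolyDP(cv2.convexHull(bt),2,True)[:,0];print('card',q.tolist(),np.round(ray(c,q,0)*1000,1).tolist())
b=cv2.HoughCircles(cv2.medianBlur(cv2.cvtColor(f,cv2.COLOR_RGB2GRAY),3),cv2.HOUGH_GRADIENT,1,100,param1=100,param2=30,minRadius=45,maxRadius=60);print(b)
for u in b[0]:
  a=np.linspace(0,6.28,40); P=ray(c,np.c_[u[0]+u[2]*np.cos(a),u[1]+u[2]*np.sin(a)],.034)*1000; print(P.mean(0),np.linalg.norm(P-P.mean(0),axis=1).mean())
b=cv2.morphologyEx(((H>105)&(H<130)&(S>140)&(V>50)).astype(np.uint8),cv2.MORPH_CLOSE,np.ones((3,3)))
k=blob(b,(288,255)); q=cv2.approxPolyDP(cv2.convexHull(k),2,True)[:,0];print('blue',q.tolist(),np.round(ray(c,q,0.034)*1000,1).tolist())
E
```

```text
60 317 442 [106, 105, 111, 135, 168, 191, 197, 198, 197, 197]
80 317 439 [107, 105, 116, 154, 183, 196, 200, 200, 200, 199]
100 317 437 [115, 114, 125, 163, 190, 198, 197, 197, 197, 197]
120 316 435 [111, 114, 120, 147, 175, 194, 199, 199, 197, 198]
140 316 433 [106, 106, 120, 161, 189, 198, 201, 200, 200, 199]
160 316 430 [119, 118, 131, 168, 193, 201, 201, 200, 200, 201]
180 315 428 [114, 115, 125, 154, 183, 197, 201, 201, 201, 201]
200 315 425 [112, 109, 124, 168, 195, 203, 204, 202, 202, 201]
220 315 422 [118, 120, 141, 176, 198, 203, 203, 203, 203, 203]
[[443, 42], [421, 233], [318, 235], [321, 45]] [[665.7, 107.0], [641.1, -88.0], [525.6, -73.3], [550.0, 121.4]]
(array([595.9,  16.8]), array([198., 119.]), 82.62)
mat [[334, 0], [332, 42], [221, 45], [218, 0]] [[574.9, 167.9], [568.9, 128.2], [448.9, 142.9], [454.2, 185.7]]
card [[314, 226], [327, 237], [326, 257], [256, 332], [239, 332], [232, 228]] [[525.3, -81.4], [540.2, -98.9], [536.0, -127.0], [425.5, -229.2], [401.6, -225.6], [421.2, -68.7]]
[[[190.5 148.5  50.4]]]
[401.19861645  40.18819213] 54.968684855673516
blue [[314, 245], [318, 257], [263, 331], [259, 332], [260, 247], [267, 243]] [[520.5, -92.2], [523.5, -108.6], [441.0, -203.6], [435.6, -204.3], [456.3, -85.3], [465.4, -81.4]]
```

```bash
python3 -c "
from h import *
rel(.475,-.15,.26,-.129)"
```

```text
shift [0.0081 0.1518 0.0006] turn -0.0184 | pos [0.4893 0.0013 0.2606] rot [-3.1415e+00 -8.0000e-04 -1.4740e-01] t 1.95 F [-0.5  0.2 -0.5] w 0.0308
```

drive_tool --rows '[0.3,0.008,0.05,0,-0.018,0.3,0.008,0.1,0,-0.018,0.3,0.008,0.152,0,-0.018,0.3,0.008,0.152,0,-0.018,0.3,0.008,0.152,0,-0.018,0.3,0.008,0.152,0,-0.018,0.3,0.008,0.152,0,-0.018,0.3,0.008,0.152,0,-0.018]'

```text
clock: 2.75
eef_pos: [0.4751, -0.149, 0.2607]
tcp_rot: [3.142, -0.001, -0.127]
contact_force: [0.4, -0.2, 0.8]
width: 0.0306
```

```bash
python3 - <<'E'
from h import *
rel(.475,-.15,.26,-.129); c=wcam('pics/w2.png')
f=c["frame"]; H,S,V=cv2.split(cv2.cvtColor(f,cv2.COLOR_RGB2HSV))
b=cv2.morphologyEx(((H>105)&(H<130)&(S>140)&(V>50)).astype(np.uint8),cv2.MORPH_CLOSE,np.ones((3,3)))
k=blob(b,(288,180)); q=cv2.approxPolyDP(cv2.convexHull(k),2,True)[:,0];print('blue',q.tolist(),np.round(ray(c,q,0.034)*1000,1).tolist(),rect(ray(c,k[:,0],.034)))
red=((H<6)|(H>174))&(S>150)
k=blob(red&(V>150));print('red',rect(ray(c,k[:,0],.05)))
E
```

```text
shift [-0.      0.001   0.0007] turn 0.0015 | pos [ 0.4751 -0.149   0.2607] rot [ 3.1416e+00 -1.1000e-03 -1.2750e-01] t 2.75 F [ 0.4 -0.2  0.8] w 0.0306
blue [[312, 126], [317, 132], [310, 233], [304, 237], [253, 235], [249, 230], [251, 127], [256, 123]] [[519.3, -103.7], [524.0, -110.7], [505.2, -226.2], [497.6, -230.4], [438.0, -220.2], [434.3, -213.3], [454.3, -96.5], [460.2, -93.0]] (array([ 479.6, -161.5]), array([131.1,  74.1]), 81.31)
red (array([588.8, -39.2]), array([ 84.5, 118.5]), 82.74)
```

View pics/w2.png

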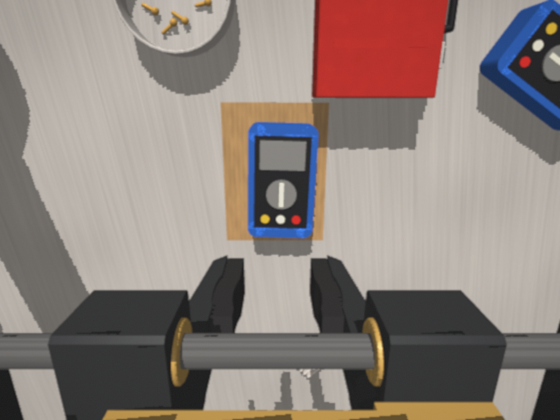

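Casing: centre (0.480, -0.1615), heading 81.3°. Passage: heading 82.65°, through the gap at (0.495, 0.030). The casing is about 9 mm to the toolbox side of the line. I'll nudge it sideways first with both fingers flush on its long side, then push from behind.

```bash
cat >> h.py <<'E'
PH=np.deg2rad(82.65); P_=np.array([np.cos(PH),np.sin(PH)]); N_=np.array([np.sin(PH),-np.cos(PH)]); G=np.array([.4952,.0298])
def tn(xy): d=np.asarray(xy)-G; return np.round(np.c_[np.atleast_2d(d)@N_,np.atleast_2d(d)@P_]*1000,1).tolist()  # (across, along) mm
def go(n,t,z,yaw=PH-np.pi/2):
    x,y=G+n/1000*N_+t/1000*P_; rel(x,y,z,yaw); print("tcp n,t",tn(telemetry.observe()["eef_pos"][:2]))
E
python3 -c "
from h import *
go(88,-192,.12,PH-np.pi)"
```

```text
shift [0.0849 0.0119 0.1408] turn 1.5712 | pos [ 0.4751 -0.1493  0.2607] rot [-3.1415e+00 -1.0000e-03 -1.2780e-01] t 2.8 F [-0.2  0.5  0.8] w 0.0311
tcp n,t [[3.0, -180.2]]
```

drive_tool --rows '[0.3,0.03,0.012,0.03,0.15,0.3,0.06,0.012,0.06,0.3,0.3,0.085,0.012,0.08,0.45,0.3,0.085,0.012,0.1,0.6,0.3,0.085,0.012,0.12,0.75,0.3,0.085,0.012,0.141,0.9,0.3,0.085,0.012,0.141,1.05,0.3,0.085,0.012,0.141,1.2]'

```text
clock: 3.6
eef_pos: [0.5579, -0.1713, 0.119]
tcp_rot: [3.141, 0.001, -1.333]
contact_force: [1.0, -0.3, 0.7]
width: 0.0309
```

```bash
python3 -c "
from h import *
go(88,-192,.031,PH-np.pi)"
```

```text
shift [0.0006 0.0001 0.088 ] turn 0.3658 | pos [ 0.5579 -0.1713  0.119 ] rot [ 3.1414e+00  7.0000e-04 -1.3333e+00] t 3.6 F [ 1.  -0.3  0.7] w 0.0309
tcp n,t [[87.9, -191.4]]
```

drive_tool --rows '[0.3,0,0,0.01,0.15,0.3,0,0,0.02,0.3,0.3,0,0,0.03,0.366,0.3,0,0,0.045,0.366,0.3,0,0,0.06,0.366,0.3,0,0,0.075,0.366,0.3,0,0,0.088,0.366,0.3,0,0,0.088,0.366]'

```text
clock: 4.4
eef_pos: [0.5572, -0.1705, 0.0294]
tcp_rot: [3.138, 0.002, -1.699]
contact_force: [-0.4, 0.6, 0.7]
width: 0.031
```

```bash
python3 -c "
from h import *
go(58,-192,.031,PH-np.pi)
for n in ('side',):
  c=imaging.read_camera(n); cv2.imwrite('pics/side2.png',cv2.resize(c['frame'][145:285,180:340,::-1],None,fx=5,fy=4.2,interpolation=cv2.INTER_CUBIC))
wcam('pics/w3.png')"
```

```text
shift [ 0.0012  0.0291 -0.0015] turn 0.0002 | pos [ 0.5572 -0.1705  0.0294] rot [ 3.1384e+00  1.7000e-03 -1.6989e+00] t 4.4 F [-0.4  0.6  0.7] w 0.031
tcp n,t [[87.1, -190.8]]
```

View pics/side2.png

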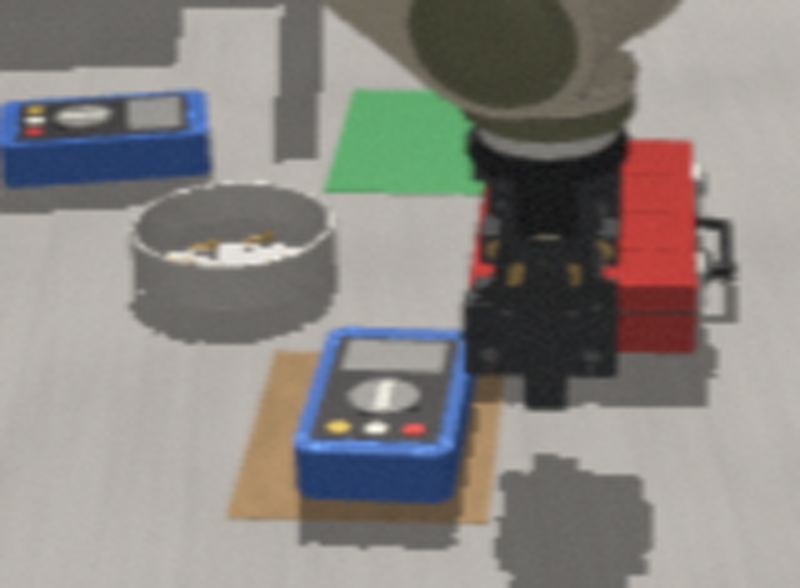

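View pics/w3.png

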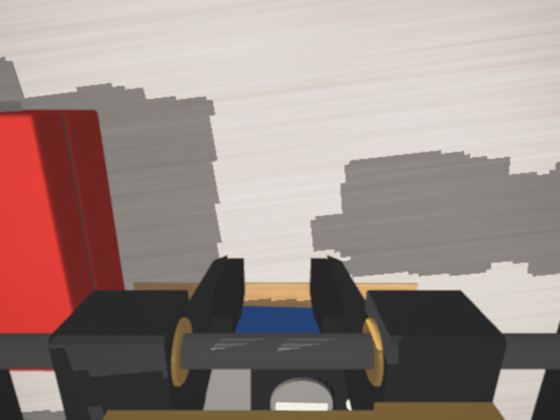

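drive_tool --rows '[0.3,0,0.01,-0.001,0,0.3,0,0.02,-0.001,0,0.3,0,0.025,-0.001,0,0.3,0,0.029,-0.001,0,0.3,0,0.033,-0.001,0,0.3,0,0.037,-0.001,0,0.3,0,0.04,-0.001,0,0.3,0,0.04,-0.001,0]'

```text
clock: 5.3
eef_pos: [0.5182, -0.166, 0.0323]
tcp_rot: [3.141, 0.001, -1.699]
contact_force: [0.1, -0.0, -0.1]
width: 0.0307
```

```bash
python3 -c "
from h import *
go(47,-192,.031,PH-np.pi)"
```

```text
shift [0.0007 0.0008 0.0013] turn 0.0 | pos [ 0.5182 -0.166   0.0323] rot [ 3.1412e+00  6.0000e-04 -1.6991e+00] t 5.3 F [ 0.1 -0.  -0.1] w 0.0307
tcp n,t [[47.8, -191.3]]
```

drive_tool --rows '[0.3,0,-0.015,0,0,0.3,0,-0.04,-0.03,0,0.3,0,-0.04,-0.08,-0.15,0.3,0,-0.03,-0.125,-0.3,0.3,0,-0.01,-0.17,-0.45,0.3,0,0.01,-0.21,-0.6,0.3,0,0.03,-0.228,-0.75,0.3,0,0.045,-0.228,-0.9]'

```text
clock: 6.1
eef_pos: [0.4736, -0.1607, 0.2633]
tcp_rot: [-3.14, -0.005, -0.793]
contact_force: [-0.4, 0.4, -0.8]
width: 0.0305
```

```bash
python3 -c "
from h import *
go(0,-190,.26)"
```

```text
shift [-0.0034  0.0005  0.0033] turn -0.6645 | pos [ 0.4736 -0.1607  0.2633] rot [-3.1401 -0.0049 -0.7928] t 6.1 F [-0.4  0.4 -0.8] w 0.0305
tcp n,t [[2.9, -191.7]]
```

drive_tool --rows '[0.3,-0.003,0,0.003,-0.15,0.3,-0.003,0,0.003,-0.3,0.3,-0.003,0,0.003,-0.45,0.3,-0.003,0,0.003,-0.6,0.3,-0.003,0,0.003,-0.665,0.3,-0.003,0,0.003,-0.665,0.3,-0.003,0,0.003,-0.665,0.3,-0.003,0,0.003,-0.665]'

```text
clock: 6.9
eef_pos: [0.4715, -0.1586, 0.2603]
tcp_rot: [3.14, -0.005, -0.129]
contact_force: [0.0, 1.2, 0.5]
width: 0.0309
```

```bash
cat >> h.py <<'E'
def look(name,near):
    c=wcam(name); f=c["frame"]; H,S,V=cv2.split(cv2.cvtColor(f,cv2.COLOR_RGB2HSV))
    b=cv2.morphologyEx(((H>105)&(H<130)&(S>140)&(V>50)).astype(np.uint8),cv2.MORPH_CLOSE,np.ones((3,3)))
    k=blob(b,near); r=rect(ray(c,k[:,0],.034)); print('casing',r,tn(r[0]/1000))
    red=((H<6)|(H>174))&(S>150)
    k=blob(red&(V>150));print('red',rect(ray(c,k[:,0],.05)), 'n of left edge',np.percentile(np.array(tn(ray(c,k[:,0],.05)))[:,0],[0,2,10]))
    return c
E
python3 -c "
from h import *
go(0,-190,.26); look('pics/w4.png',(288,180))"
```

```text
shift [-0.0006  0.0001  0.0003] turn -0.0011 | pos [ 0.4715 -0.1586  0.2603] rot [ 3.1398 -0.0048 -0.1294] t 6.9 F [0.  1.2 0.5] w 0.0309
tcp n,t [[0.6, -189.9]]
casing (array([ 479.3, -161.9]), array([130.2,  74.1]), 81.13) [[8.8, -192.2]]
red (array([588.1, -44. ]), array([ 73.1, 118.3]), 82.64) n of left edge [42.4 42.6 43. ]
```

View pics/w4.png

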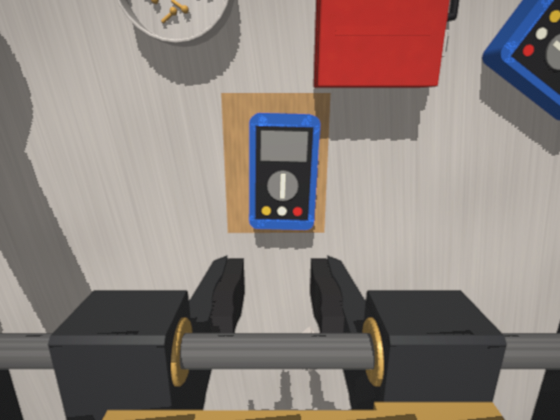

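```bash
python3 - <<'E'
from h import *
c=dict(np.load('pics/w3.npz'))
T=c["T_tool_cam"]; Ti=np.linalg.inv(T)
for p in [(0,0,0),(.0155,0,.019),(.0155,-.009,.019),(.0155,.009,.019),(.0155,-.009,-.02),(.0325,-.009,.019)]:
    q=Ti@np.r_[p,1]; print(p,q[0]/q[2]*c["fx"]+c["cx"],q[1]/q[2]*c["fy"]+c["cy"])
for n in (38,47):
  for z in (0,.034):
    X=np.r_[G+n/1000*N_-.192*P_,z]; q=c["R"]@X+c["t"]; print(n,z,q[0]/q[2]*c["fx"]+c["cx"],q[1]/q[2]*c["fy"]+c["cy"])
E
```

```text
(0, 0, 0) 277.03647844869204 267.36403281594056
(0.0155, 0, 0.019) 305.3867225784263 251.12149769370512
(0.0155, -0.009, 0.019) 305.8215047552484 235.80775404195631
(0.0155, 0.009, 0.019) 304.9644650991722 265.9941008891618
(0.0155, -0.009, -0.02) 313.14653318702153 270.2121463975783
(0.0325, -0.009, 0.019) 337.43737906116894 235.81300527661506
38 0 278.44893767880836 316.3140973522991
38 0.034 278.7464737735112 355.0862580540003
47 0 278.48311728073907 303.753543658235
47 0.034 278.7913720526984 340.86792651516146
```

```bash
python3 - <<'E'
from h import *
f=cv2.imread('pics/w3.png'); cv2.imwrite('pics/w3c.png',cv2.resize(f[240:420,150:410],None,fx=3,fy=3,interpolation=cv2.INTER_CUBIC))
E
```

```text
(no output)
```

View pics/w3c.png

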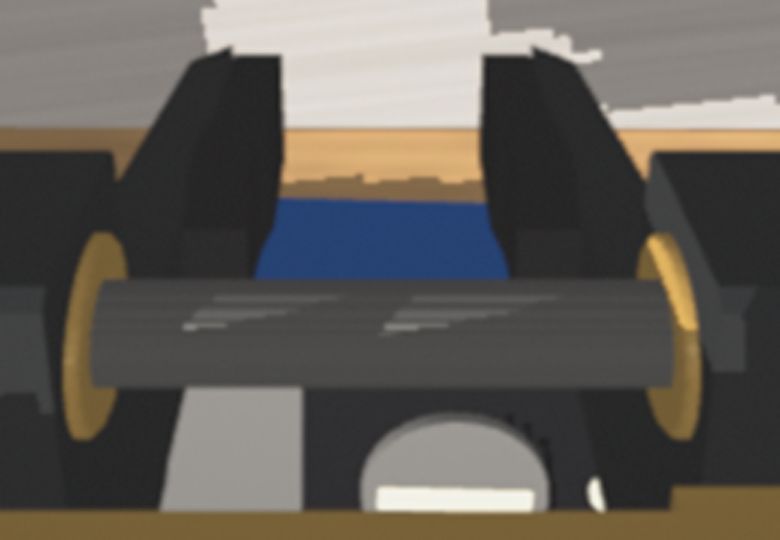

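```bash
python3 - <<'E'
from h import *
c=imaging.read_camera("side")
c0=np.array([.5572,-.1705])
for t in (-.0325,-.0155):
  for z in (0,.01,.02,.03,.04,.05):
    X=np.r_[c0+t*P_,z]; q=c["R"]@X+c["t"]; print(t,z,q[0]/q[2]*c["fx"]+c["cx"],q[1]/q[2]*c["fy"]+c["cy"])
E
```

```text
-0.0325 0 287.93016365068945 255.52677472059884
-0.0325 0.01 287.91876592771524 252.1967837008181
-0.0325 0.02 287.90726865962 248.8377092965727
-0.0325 0.03 287.89567053657714 245.4491688252298
-0.0325 0.04 287.88397022567904 242.03077286073474
-0.0325 0.05 287.87216637042644 238.5821250844179
-0.0155 0 288.20515881417566 251.38109533625243
-0.0155 0.01 288.1950856176729 248.0753722969047
-0.0155 0.02 288.1849255603013 244.74114410775
-0.0155 0.03 288.17467751369793 241.37804047369937
-0.0155 0.04 288.16434032987104 237.98568465803123
-0.0155 0.05 288.1539128407711 234.56369334170654
```

The first nudge went over the casing. The wrist and side views both put the fingertips about 6 mm *above* TCP height, and not 19 mm below it (side crop tip row gives z of about 0.037). I'll repeat with the TCP at z of about 0.012 and check it in the side view.

```bash
python3 -c "
from h import *
go(88,-192,.04,PH-np.pi)"
```

```text
shift [0.0863 0.0017 0.2207] turn 1.5703 | pos [ 0.4715 -0.1586  0.2603] rot [ 3.1398 -0.0048 -0.1288] t 7.0 F [ 0.5  1.1 -0.5] w 0.031
tcp n,t [[0.6, -189.8]]
```

drive_tool --rows '[0.3,0.03,0.002,0.03,0.15,0.3,0.06,0.002,0.06,0.3,0.3,0.086,0.002,0.08,0.45,0.3,0.086,0.002,0.1,0.6,0.3,0.086,0.002,0.12,0.75,0.3,0.086,0.002,0.141,0.9,0.3,0.086,0.002,0.15,1.05,0.3,0.086,0.002,0.16,1.2]'

```text
clock: 7.8
eef_pos: [0.5572, -0.1719, 0.1]
tcp_rot: [-3.138, -0.003, -1.335]
contact_force: [0.0, -0.1, -0.4]
width: 0.0307
```

```bash
python3 -c "
from h import *
go(88,-192,.014,PH-np.pi)"
```

```text
shift [-0.0001 -0.0004  0.086 ] turn 0.3644 | pos [ 0.5572 -0.1719  0.1   ] rot [-3.1382e+00 -3.0000e-03 -1.3347e+00] t 7.8 F [ 0.  -0.1 -0.4] w 0.0307
tcp n,t [[87.3, -192.1]]
```

drive_tool --rows '[0.3,0,0,0.01,0.15,0.3,0,0,0.02,0.3,0.3,0,0,0.03,0.364,0.3,0,0,0.045,0.364,0.3,0,0,0.06,0.364,0.3,0,0,0.07,0.364,0.3,0,0,0.078,0.364,0.3,0,0,0.078,0.364]'

```text
clock: 8.6
eef_pos: [0.5572, -0.1719, 0.0212]
tcp_rot: [-3.139, -0.001, -1.699]
contact_force: [-0.7, 1.4, 0.8]
width: 0.0311
```

```bash
python3 -c "
from h import *
go(88,-192,.014,PH-np.pi)
c=imaging.read_camera('side'); cv2.imwrite('pics/side3.png',cv2.resize(c['frame'][175:275,220:340,::-1],None,fx=6,fy=6,interpolation=cv2.INTER_CUBIC))
"
```

```text
shift [-0.0001 -0.0007  0.0072] turn 0.0001 | pos [ 0.5572 -0.1719  0.0212] rot [-3.1387e+00 -1.0000e-03 -1.6990e+00] t 8.6 F [-0.7  1.4  0.8] w 0.0311
tcp n,t [[87.2, -192.1]]
```

View pics/side3.png

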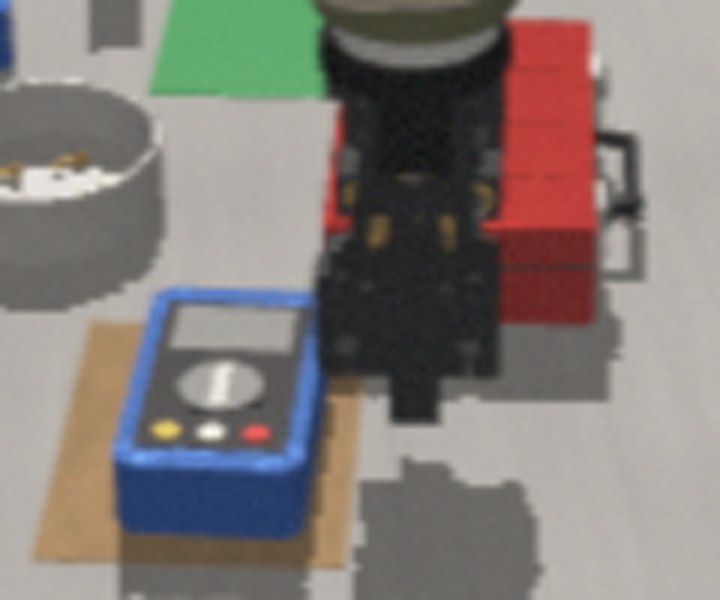

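drive_tool --rows '[0.3,0,0,0.003,0,0.3,0,0,0.006,0,0.3,0,0,0.009,0,0.3,0,0,0.011,0,0.3,0,0,0.011,0,0.3,0,0,0.011,0,0.3,0,0,0.011,0,0.3,0,0,0.011,0]'

```text
clock: 9.45
eef_pos: [0.5576, -0.1722, 0.0111]
tcp_rot: [-3.137, -0.002, -1.699]
contact_force: [0.2, -1.0, -0.6]
width: 0.0307
```

```bash
python3 -c "
from h import *
go(88,-192,.010,PH-np.pi)
c=imaging.read_camera('side'); cv2.imwrite('pics/side4.png',cv2.resize(c['frame'][175:275,220:340,::-1],None,fx=6,fy=6,interpolation=cv2.INTER_CUBIC))
"
```

```text
shift [-0.0003 -0.0002  0.0011] turn 0.0002 | pos [ 0.5576 -0.1722  0.0111] rot [-3.1374e+00 -1.6000e-03 -1.6989e+00] t 9.45 F [ 0.2 -1.  -0.6] w 0.0307
tcp n,t [[87.7, -192.3]]
```

View pics/side4.png

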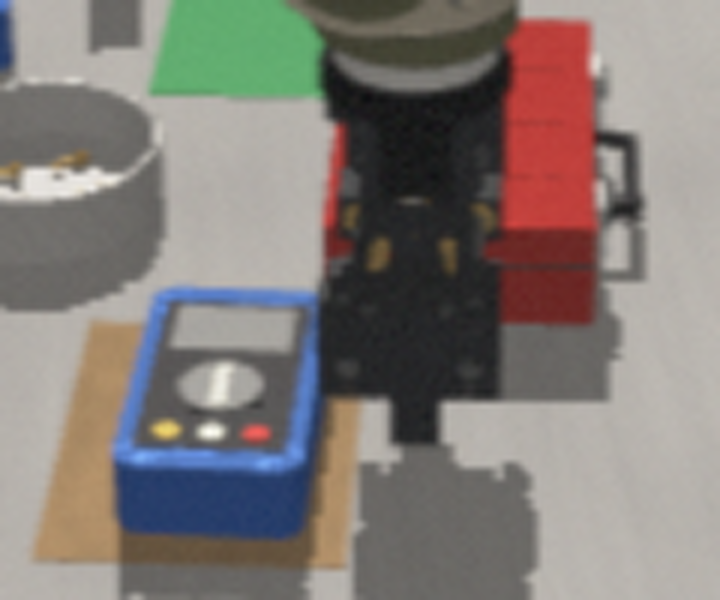

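drive_tool --rows '[0.3,0,0.01,0,0,0.3,0,0.02,0,0,0.3,0,0.026,0,0,0.3,0,0.03,0,0,0.3,0,0.034,0,0,0.3,0,0.038,0,0,0.3,0,0.041,0,0,0.3,0,0.041,0,0]'

```text
clock: 10.3
eef_pos: [0.5167, -0.1669, 0.0109]
tcp_rot: [-3.138, -0.002, -1.699]
contact_force: [0.6, 0.9, -0.3]
width: 0.0308
```

```bash
python3 -c "
from h import *
go(47,-192,.010,PH-np.pi)
c=imaging.read_camera('side'); cv2.imwrite('pics/side5.png',cv2.resize(c['frame'][175:275,220:340,::-1],None,fx=6,fy=6,interpolation=cv2.INTER_CUBIC))
"
```

```text
shift [-0.0003 -0.0005  0.0009] turn 0.0002 | pos [ 0.5167 -0.1669  0.0109] rot [-3.1376e+00 -1.6000e-03 -1.6988e+00] t 10.3 F [ 0.6  0.9 -0.3] w 0.0308
tcp n,t [[46.5, -192.3]]
```

View pics/side5.png

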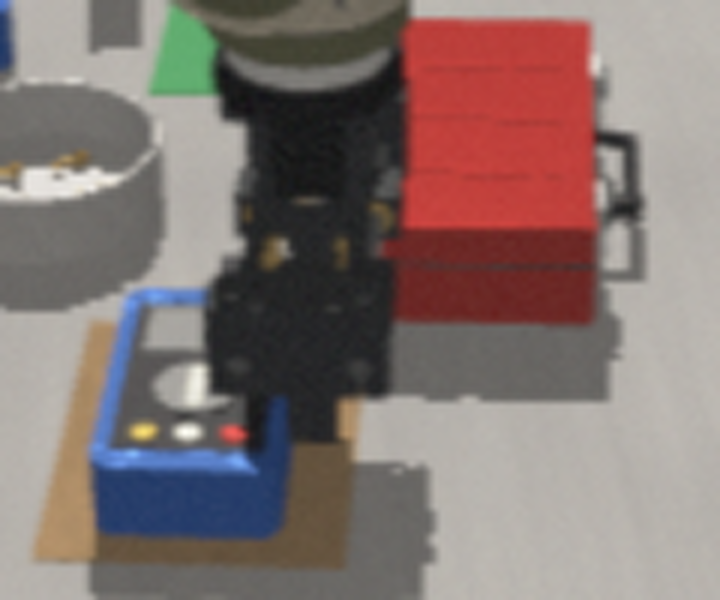

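The casing moved this time. Next I retract, rise, rotate to the push yaw, and look.

drive_tool --rows '[0.3,0,-0.015,0,0,0.3,0,-0.04,-0.02,0,0.3,0,-0.04,-0.07,-0.15,0.3,0,-0.03,-0.12,-0.3,0.3,0,-0.01,-0.17,-0.45,0.3,0,0.01,-0.21,-0.6,0.3,0,0.03,-0.25,-0.75,0.3,0,0.046,-0.25,-0.9]'

```text
clock: 11.15
eef_pos: [0.4706, -0.1611, 0.2658]
tcp_rot: [-3.139, -0.012, -0.793]
contact_force: [-0.1, 0.2, 0.0]
width: 0.0311
```

drive_tool --rows '[0.3,0,0,0,-0.15,0.3,0,0,0,-0.3,0.3,0,0,0,-0.45,0.3,0,0,0,-0.6,0.3,0,0,0,-0.67,0.3,0,0,0,-0.67,0.3,0,0,0,-0.67,0.3,0,0,0,-0.67]'

```text
clock: 11.95
eef_pos: [0.4706, -0.161, 0.2657]
tcp_rot: [3.136, -0.011, -0.124]
contact_force: [-0.4, -0.3, 0.8]
width: 0.0309
```

```bash
python3 -c "
from h import *
go(0,-290,.10); look('pics/w5.png',(275,180))"
```

```text
shift [-0.0023  0.0967  0.1662] turn 0.0042 | pos [ 0.4706 -0.161   0.2657] rot [ 3.1364 -0.0112 -0.1241] t 11.95 F [-0.4 -0.3  0.8] w 0.0309
tcp n,t [[0.0, -192.4]]
casing (array([ 468.7, -161.9]), array([129.5,  74.4]), 82.77) [[-1.8, -193.5]]
red (array([588. , -45.1]), array([ 72.4, 118.5]), 82.95) n of left edge [42.4 42.6 43.1]
```

View pics/w5.png

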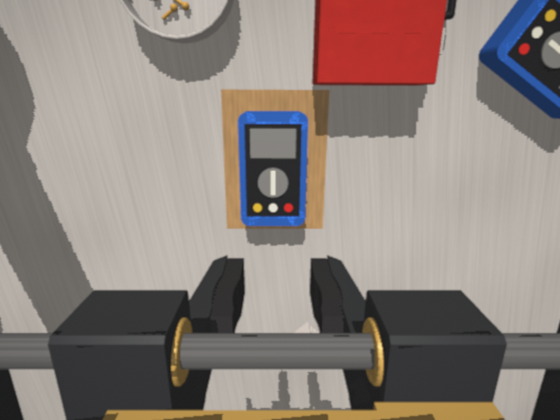

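```bash
python3 - <<'E'
from h import *
c=dict(np.load('pics/w1.npz')); f=c["frame"]
print(f[146,225:255].sum(1).tolist()); print(f[146,125:150].sum(1).tolist())
for u in (136,139,240,242): print(u,tn(ray(c,(u,146),.034)),tn(ray(c,(u,146),0)))
cv2.imwrite('pics/w1c.png',cv2.resize(f[60:260,120:340,::-1],None,fx=3,fy=3))
c=dict(np.load('pics/w5.npz'))
print('card',[tn(ray(c,p,0)) for p in ((223,91),(327,91),(228,227),(322,227))])
E
```

```text
[603, 601, 600, 603, 603, 598, 601, 606, 608, 608, 576, 471, 428, 533, 583, 503, 375, 305, 324, 406, 519, 575, 588, 593, 596, 590, 583, 585, 590, 583]
[597, 600, 601, 601, 598, 596, 599, 604, 601, 596, 602, 572, 447, 324, 293, 293, 293, 292, 293, 291, 291, 312, 341, 354, 353]
136 [[-154.9, 3.3]] [[-168.6, -1.0]]
139 [[-151.6, 3.2]] [[-165.1, -1.1]]
240 [[-41.6, 1.2]] [[-45.3, -3.3]]
242 [[-39.5, 1.1]] [[-42.9, -3.3]]
card [[[-58.8, -107.5]], [[60.2, -106.9]], [[-59.7, -274.0]], [[62.2, -274.0]]]
```

View pics/w1c.png

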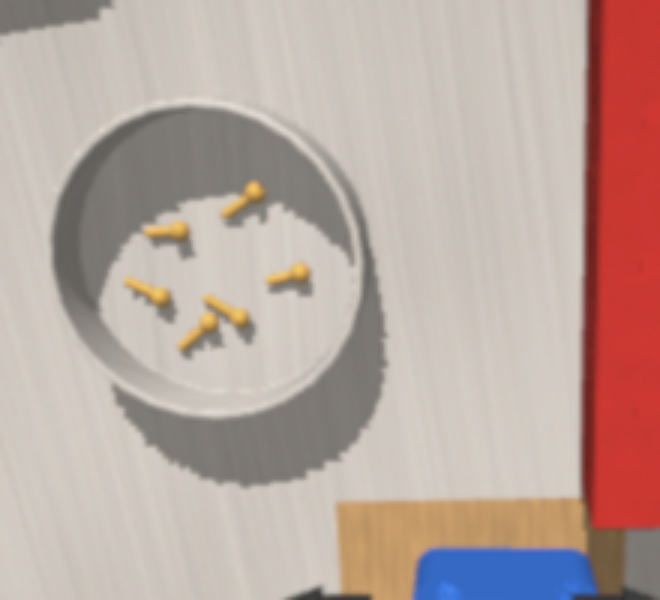

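```bash
cat >> h.py <<'E'
G=G+.001*N_
E
python3 - <<'E'
from h import *
c=imaging.read_camera("side"); print("heatsink",ray(c,(265,318),.012),"jar",ray(c,(327,355),0))
go(-2.8,-295,.05)
E
```

```text
heatsink [[ 0.48722367 -0.42299142]] jar [[ 0.59841911 -0.5162106 ]]
shift [-0.0048  0.1014  0.2162] turn 0.0048 | pos [ 0.4706 -0.161   0.2657] rot [ 3.1363 -0.0113 -0.1235] t 12.05 F [-0.  -0.1 -0.7] w 0.0309
tcp n,t [[-1.0, -192.4]]
```

drive_tool --rows '[0.3,-0.005,0.04,0.02,0.005,0.3,-0.005,0.08,0.04,0.005,0.3,-0.005,0.101,0.07,0.005,0.3,-0.005,0.101,0.11,0.005,0.3,-0.005,0.101,0.15,0.005,0.3,-0.005,0.101,0.19,0.005,0.3,-0.005,0.101,0.216,0.005,0.3,-0.005,0.101,0.216,0.005]'

```text
clock: 12.85
eef_pos: [0.4541, -0.2609, 0.0474]
tcp_rot: [3.14, -0.006, -0.129]
contact_force: [0.1, 0.1, 0.2]
width: 0.0312
```

```bash
python3 -c "
from h import *
go(-2.8,-295,.011)"
```

```text
shift [0.0016 0.0014 0.0364] turn -0.001 | pos [ 0.4541 -0.2609  0.0474] rot [ 3.14   -0.0063 -0.1293] t 12.85 F [0.1 0.1 0.2] w 0.0312
tcp n,t [[-4.6, -293.6]]
```

drive_tool --rows '[0.3,0.002,0,0.015,0,0.3,0.002,0,0.03,0,0.3,0.002,0,0.036,0,0.3,0.002,-0.008,0.036,0,0.3,0.002,-0.015,0.036,0,0.3,0.002,-0.021,0.036,0,0.3,0.002,-0.026,0.036,0,0.3,0.002,-0.03,0.036,0]'

```text
clock: 13.65
eef_pos: [0.4607, -0.2316, 0.0121]
tcp_rot: [3.139, -0.008, -0.129]
contact_force: [-1.3, -3.2, 1.4]
width: 0.031
```

```bash
python3 -c "
from h import *
go(0,-175,.011)
c=imaging.read_camera('side'); cv2.imwrite('pics/side6.png',cv2.resize(c['frame'][175:275,200:320,::-1],None,fx=6,fy=6,interpolation=cv2.INTER_CUBIC))
wcam('pics/w6.png')
"
```

```text
shift [ 0.0017 -0.0887  0.0008] turn -0.0005 | pos [ 0.4607 -0.2316  0.0121] rot [ 3.1385 -0.0078 -0.1288] t 13.65 F [-1.3 -3.2  1.4] w 0.031
tcp n,t [[-1.8, -263.7]]
```

View pics/side6.png

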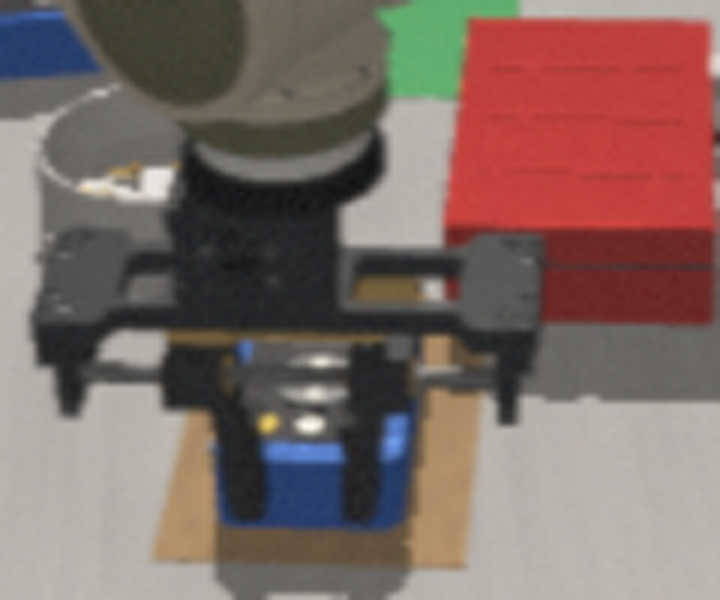

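View pics/w6.png

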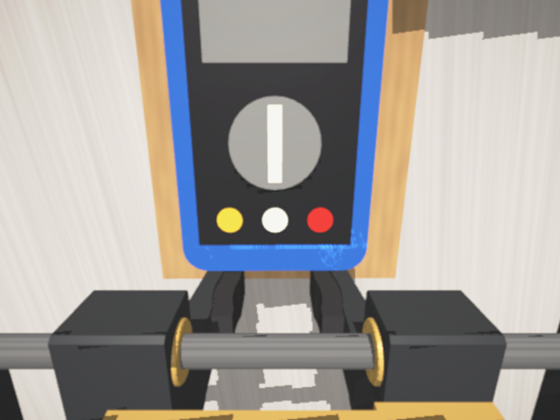

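```bash
python3 - <<'E'
from h import *
c=imaging.read_camera("side")
for n in (-.09,.09):
 for dt in (-.0375,-.01):
  for z in (.03,.045,.06):
    X=np.r_[np.array([.4607,-.2316])+n*N_+dt*P_,z]; q=c["R"]@X+c["t"]; print(n,dt,z,(q[0]/q[2]*c["fx"]+c["cx"]-200)*6,(q[1]/q[2]*c["fy"]+c["cy"]-175)*6)
c=dict(np.load('pics/w6.npz')); f=c["frame"]
# casing edges at z=.034
H,S,V=cv2.split(cv2.cvtColor(f,cv2.COLOR_RGB2HSV))
for r in (60,120,180,230):
    x=np.where((H[r]>105)&(H[r]<130)&(S[r]>140)&(V[r]>50))[0]; print(r,x.min(),x.max(),tn(ray(c,[(x.min(),r),(x.max(),r)],.034)))
E
```

```text
-0.09 -0.0375 0.03 52.49479173933872 530.7223706074732
-0.09 -0.0375 0.045 49.07679173670806 499.05216810512513
-0.09 -0.0375 0.06 45.6108524597704 466.9377741095211
-0.09 -0.01 0.03 65.51410896344646 487.23375731524357
-0.09 -0.01 0.045 62.25871497166588 455.9519934484657
-0.09 -0.01 0.06 58.95865630058523 424.2410373073977
0.09 -0.0375 0.03 524.7063093344904 543.4198099846196
0.09 -0.0375 0.045 524.575285992497 511.47931309863816
0.09 -0.0375 0.06 524.4424039571327 479.085709240151
0.09 -0.01 0.03 527.6167834571615 499.17565741914837
0.09 -0.01 0.045 527.5086748793059 467.62861877226544
0.09 -0.01 0.06 527.3990664357858 435.6439060664147
60 167 381 [[-40.6, -170.6], [34.4, -170.6]]
120 172 376 [[-40.7, -191.0], [34.4, -191.0]]
180 178 371 [[-40.5, -213.6], [34.5, -213.7]]
230 182 367 [[-40.7, -234.4], [34.7, -234.6]]
```

drive_tool --rows '[0.3,0.0002,-0.006,0,0,0.3,0.0007,-0.016,0,0,0.3,0.0012,-0.027,0,0,0.3,0.0017,-0.038,0,0,0.3,0.0022,-0.049,0,0,0.3,0.0027,-0.06,0,0,0.3,0.0031,-0.068,0,0,0.3,0.0031,-0.071,0,0]'

```text
clock: 14.6
eef_pos: [0.4725, -0.1602, 0.0113]
tcp_rot: [3.14, -0.006, -0.128]
contact_force: [-0.2, -3.1, 0.9]
width: 0.0306
```

```bash
cat >> h.py <<'E'
def edges(name,rows=(60,120,180,230)):
    c=wcam(name); H,S,V=cv2.split(cv2.cvtColor(c["frame"],cv2.COLOR_RGB2HSV))
    for r in rows:
        x=np.where((H[r]>105)&(H[r]<130)&(S[r]>140)&(V[r]>50))[0]; x=x[(x>130)&(x<420)]
        e=np.array(tn(ray(c,[(x.min(),r),(x.max(),r)],.034))); print(r,x.min(),x.max(),e.tolist(),e[:,0].mean())
E
python3 -c "
from h import *
go(1.3,-100,.011); edges('pics/w7.png')"
```

```text
shift [ 0.0005 -0.0914  0.0002] turn 0.0001 | pos [ 0.4725 -0.1602  0.0113] rot [ 3.1404 -0.0061 -0.1282] t 14.6 F [-0.2 -3.1  0.9] w 0.0306
tcp n,t [[0.8, -191.4]]
60 167 384 [[-37.7, -98.9], [38.0, -98.8]] 0.14999999999999858
120 173 378 [[-37.5, -119.2], [37.8, -119.2]] 0.14999999999999858
180 178 373 [[-37.6, -141.7], [37.9, -141.8]] 0.14999999999999858
230 183 368 [[-37.4, -162.4], [37.7, -162.6]] 0.15000000000000213
```

View pics/w7.png

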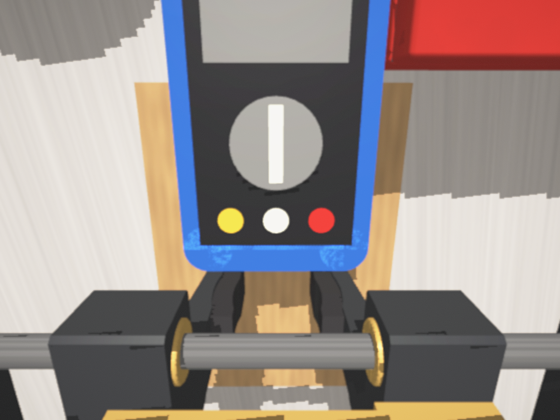

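```bash
python3 - <<'E'
from h import *
c=dict(np.load('pics/w7.npz')); f=c["frame"]; print(f[20,380:415,0].tolist(),f[50,380:415,0].tolist())
for r in(20,50):
  for u in (386,388,392,398): print(r,u,tn(ray(c,(u,r),.05)),tn(ray(c,(u,r),.034)),tn(ray(c,(u,r),0)))
E
```

```text
[66, 67, 67, 68, 68, 67, 66, 76, 106, 125, 132, 145, 169, 186, 164, 129, 118, 122, 123, 125, 125, 127, 127, 127, 128, 129, 129, 130, 131, 129, 131, 142, 161, 181, 199] [66, 68, 67, 65, 72, 92, 111, 119, 123, 136, 169, 191, 169, 135, 124, 125, 125, 126, 128, 127, 128, 128, 128, 129, 131, 131, 131, 134, 148, 168, 188, 204, 214, 217, 220]
20 386 [[32.9, -89.3]] [[37.5, -86.3]] [[47.3, -79.9]]
20 388 [[33.5, -89.3]] [[38.2, -86.3]] [[48.1, -79.9]]
20 392 [[34.7, -89.3]] [[39.5, -86.3]] [[49.9, -79.9]]
20 398 [[36.4, -89.3]] [[41.6, -86.3]] [[52.4, -79.9]]
50 386 [[33.7, -97.5]] [[38.4, -95.6]] [[48.4, -91.6]]
50 388 [[34.3, -97.5]] [[39.1, -95.6]] [[49.3, -91.6]]
50 392 [[35.5, -97.5]] [[40.5, -95.6]] [[51.1, -91.6]]
50 398 [[37.3, -97.5]] [[42.6, -95.6]] [[53.7, -91.6]]
```

drive_tool --rows '[0.3,0,-0.006,0,0,0.3,-0.0001,-0.018,0,0,0.3,-0.0002,-0.03,0,0,0.3,-0.0003,-0.042,0,0,0.3,-0.0004,-0.054,0,0,0.3,-0.0005,-0.066,0,0,0.3,-0.0005,-0.076,0,0,0.3,-0.0005,-0.08,0,0]'

```text
clock: 15.45
eef_pos: [0.4823, -0.0797, 0.0112]
tcp_rot: [3.141, -0.006, -0.127]
contact_force: [-0.8, -2.3, 1.8]
width: 0.031
```

```bash
python3 -c "
from h import *
go(0.4,-20,.011); edges('pics/w8.png')"
```

```text
shift [ 0.0003 -0.0902  0.0001] turn 0.001 | pos [ 0.4823 -0.0797  0.0112] rot [ 3.1407 -0.0057 -0.1273] t 15.45 F [-0.8 -2.3  1.8] w 0.031
tcp n,t [[0.2, -110.2]]
60 167 384 [[-38.4, -17.8], [37.2, -17.6]] -0.5999999999999979
120 172 378 [[-38.6, -38.1], [37.0, -38.0]] -0.8000000000000007
180 178 373 [[-38.3, -60.6], [37.2, -60.6]] -0.5499999999999972
230 183 369 [[-38.1, -81.3], [37.4, -81.3]] -0.3500000000000014
```

View pics/w8.png

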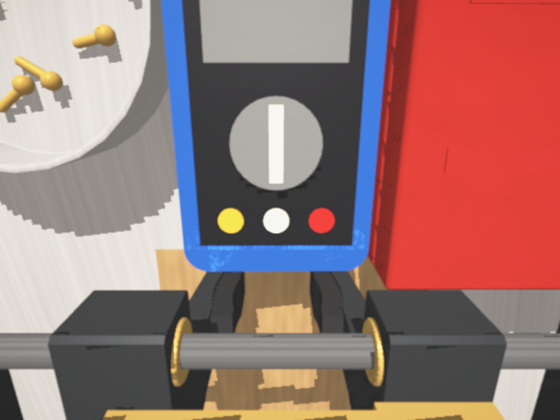

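drive_tool --rows '[0.3,0.0002,-0.006,0,0.001,0.3,0.0003,-0.018,0,0.001,0.3,0.0003,-0.03,0,0.001,0.3,0.0003,-0.042,0,0.001,0.3,0.0003,-0.054,0,0.001,0.3,0.0003,-0.066,0,0.001,0.3,0.0003,-0.076,0,0.001,0.3,0.0003,-0.08,0,0.001]'

```text
clock: 16.3
eef_pos: [0.4927, 0.0009, 0.0111]
tcp_rot: [3.141, -0.005, -0.127]
contact_force: [-0.5, -2.5, 1.7]
width: 0.0312
```

```bash
python3 -c "
from h import *
go(0.4,50,.011); edges('pics/w9.png')"
```

```text
shift [ 0.0003 -0.079   0.0001] turn 0.0009 | pos [0.4927 0.0009 0.0111] rot [ 3.1411 -0.0054 -0.1274] t 16.3 F [-0.5 -2.5  1.7] w 0.0312
tcp n,t [[0.2, -29.0]]
60 168 384 [[-38.0, 63.4], [37.3, 63.6]] -0.3500000000000014
120 173 379 [[-38.1, 43.1], [37.4, 43.2]] -0.3500000000000014
180 178 373 [[-38.3, 20.7], [37.2, 20.7]] -0.5499999999999972
230 182 369 [[-38.4, -0.0], [37.4, -0.1]] -0.5
```

drive_tool --rows '[0.3,0.0002,-0.006,0,0.001,0.3,0.0003,-0.018,0,0.001,0.3,0.0003,-0.03,0,0.001,0.3,0.0003,-0.042,0,0.001,0.3,0.0003,-0.054,0,0.001,0.3,0.0003,-0.066,0,0.001,0.3,0.0003,-0.076,0,0.001,0.3,0.0003,-0.08,0,0.001]'

```text
clock: 17.15
eef_pos: [0.5031, 0.0814, 0.011]
tcp_rot: [3.141, -0.005, -0.127]
contact_force: [-0.5, -2.0, 1.6]
width: 0.0313
```

```bash
python3 - <<'E'
from h import *
go(0.4,116,.011); edges('pics/w10.png')
c=dict(np.load('pics/w10.npz')); H,S,V=cv2.split(cv2.cvtColor(c["frame"],cv2.COLOR_RGB2HSV))
y=np.where((H[:,277]>105)&(H[:,277]<130)&(S[:,277]>140))[0];y=y[y>200];print(y.min(),y.max(),tn(ray(c,(277,y.max()),.034)))
E
```

```text
shift [ 0.0002 -0.0638  0.    ] turn 0.0009 | pos [0.5031 0.0814 0.011 ] rot [ 3.1413 -0.0053 -0.1274] t 17.15 F [-0.5 -2.   1.6] w 0.0313
tcp n,t [[0.3, 52.2]]
60 167 384 [[-38.3, 144.6], [37.3, 144.7]] -0.5
120 173 379 [[-38.0, 124.3], [37.5, 124.4]] -0.25
180 179 373 [[-37.8, 101.9], [37.2, 101.9]] -0.29999999999999716
230 183 369 [[-37.9, 81.2], [37.4, 81.1]] -0.25
245 270 [[0.1, 63.1]]
```

View pics/w10.png

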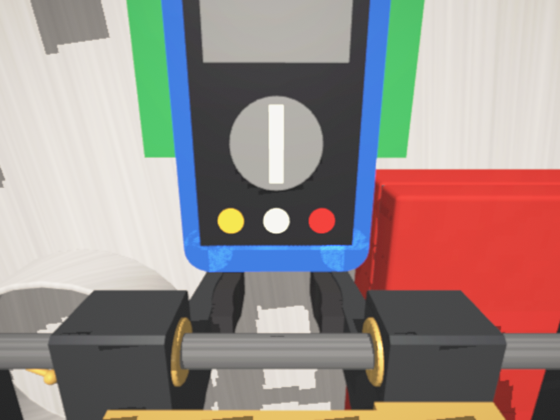

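drive_tool --rows '[0.3,0.0002,-0.006,0,0.001,0.3,0.0002,-0.017,0,0.001,0.3,0.0002,-0.028,0,0.001,0.3,0.0002,-0.039,0,0.001,0.3,0.0002,-0.049,0,0.001,0.3,0.0002,-0.057,0,0.001,0.3,0.0002,-0.062,0,0.001,0.3,0.0002,-0.063,0,0.001]'

```text
clock: 18.0
eef_pos: [0.5113, 0.1444, 0.011]
tcp_rot: [3.142, -0.005, -0.128]
contact_force: [-0.5, -2.2, 1.2]
width: 0.0311
```

drive_tool --rows '[0.3,0,0.005,0,0,0.3,0,0.02,0,0,0.3,0,0.03,0,0,0.3,0,0.035,-0.03,0,0.3,0,0.035,-0.08,0,0.3,0,0.035,-0.13,0,0.3,0,0.035,-0.18,0,0.3,0,0.035,-0.23,0]'

```text
clock: 18.8
eef_pos: [0.5051, 0.1088, 0.2432]
tcp_rot: [-3.142, -0.005, -0.129]
contact_force: [1.1, 0.5, -0.7]
width: 0.0308
```

```bash
python3 - <<'E'
from h import *
go(0,150,.26); c=look('pics/w11.png',(280,100))
H,S,V=cv2.split(cv2.cvtColor(c["frame"],cv2.COLOR_RGB2HSV))
g=((H>45)&(H<85)&(S>90)); k=cv2.convexHull(np.argwhere(g)[:,::-1].astype(np.int32)); q=cv2.approxPolyDP(k,4,True)[:,0]; print('mat',q.tolist(),[tn(ray(c,p,0)) for p in q])
s=imaging.read_camera('side'); cv2.imwrite('pics/side7.png',s["frame"][:,:,::-1])
s=imaging.read_camera('scene'); cv2.imwrite('pics/scene7.png',s["frame"][:,:,::-1])
E
```

```text
shift [ 0.0013 -0.0704 -0.0168] turn -0.0009 | pos [0.5051 0.1088 0.2432] rot [-3.1416 -0.0054 -0.1291] t 18.8 F [ 1.1  0.5 -0.7] w 0.0308
tcp n,t [[-1.2, 79.6]]
casing (array([519.8, 213.7]), array([118.3,  74.7]), 82.76) [[-0.1, 185.5]]
red (array([597.9,  40.4]), array([165.4, 122.1]), 83.58) n of left edge [37.1 41.1 41.6]
mat [[337, 0], [330, 146], [223, 147], [216, 0]] [[[60.9, 252.7]], [[60.7, 106.6]], [[-61.0, 105.6]], [[-61.0, 252.6]]]
```

View pics/w11.png

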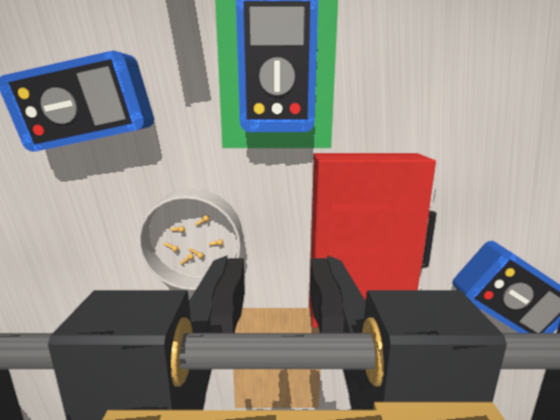

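View pics/scene7.png

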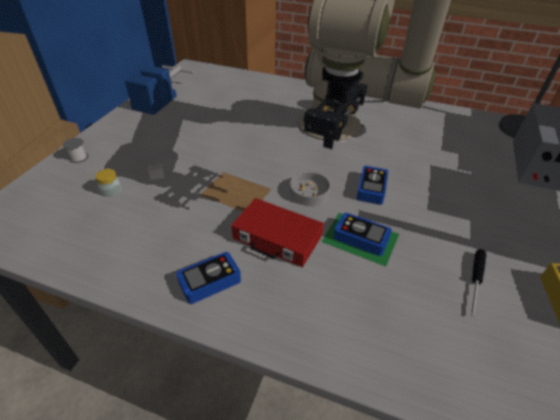

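```bash
python3 -c "
from plant import manip
print(manip.sign_off())"
```

```text
the job is handed in; nothing more can be done
None
```

I pushed the casing lengthwise through the gap onto the green mat and handed the job in at about 19 s of the 64 s. No verdict was reported.

**What I did:** I nudged the casing about 10 mm sideways with both fingers flat on its long side to line it up. I then pushed it from behind with two fingers in five short pushes, correcting the last 3 mm of offset on the way in.

**Last checks:**
- **Position:** the casing is within 1 mm of the passage line. Its heading is 82.8°, against 82.65° for the passage.
- **On the mat:** its back end is about 20 mm inside the mat's near edge. By its known 130 mm length, the front end is about 19 mm inside the far edge. The far end was cut off in the wrist picture, but the scene view shows the whole casing on the mat.
- **Contact:** push forces were 2 to 3 N. The arm ended clear of everything, with the TCP at 0.24 m.
- **Other objects:** the heat sink, screwdriver and jar look unmoved in the scene picture.

**What disagreed:**
- **Fingertip height:** with the jaws at 31 mm, the pictures put the fingertips level with or a little above the TCP. The description says 19 mm ahead of it. My first sideways nudge therefore passed over the casing without moving it, and I repeated it about 20 mm lower.
- **Gap line:** the toolbox, bowl and card edges all showed my first estimate of the gap line to be about 1 mm off, so I shifted it before pushing through.

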